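# Switch the warming plates over to the bread

## Robot

A 6-joint arm with a two-finger parallel gripper is mounted at the origin on the work surface. World frame = base frame: x ahead of the robot, y to its left, z up, the work surface at z = 0. Lengths are in mm, angles in rad, forces in N, time in s.
With the tool pointing down it reaches from about 300 to 950 mm from the base axis. Payload 3.1 kg.
Tool frame: the origin (TCP) lies between the finger pads; the fingertips stand 17 mm ahead of it and the grasp point (between the pads) lies 2 mm behind it; z points along the fingers, y is the line along which they close (so a half turn about z gives the same grasp; the last joint's range is limited). The gripper opens to 85 mm and grips with 20 to 120 N. Pads are 22 mm wide; open, the fingers measure 114 mm over their backs; the gripper's body (76 mm by 85 mm) begins 54 mm behind the grasp point. The pads swing forward as they close: fully open they stand 13 mm farther back than shut.
Start: joints at [1.244, 0.308, 1.634, -0, 1.2, -0.07], TCP at [158.768, 604.504, 248.272] pointing down, gripper open.
Joint ranges: [-3.06, 3.06], [-0.79, 1.96], [0.05, 2.63], [-1.19, 4.34], [0.05, 2.64], [-2.94, 2.94]. Speed limits (rad/s): [2.79, 2.79, 3.14, 3.14, 3.14, 3.14].

## Interface

Orientations are given as a unit quaternion [x, y, z, w].
In Python, from bench import robot, read_camera gives the robot as it stands.
- The arm moves only by the shell command python3 -m jog 'ROWS' [FORCE]. ROWS is JSON, a list that holds one entry, the list of rows, each a list of 7 numbers: the shift along the tool's x, y, z scaled (see below), then the turn, a rotation vector about the tool's x, y, z scaled (see below), then the closure, from 0 (fully open) to 1 (shut). In form: [[[tx, ty, tz, wx, wy, wz, grip], ...]]. A call has 1 to 12 rows; each row shifts and turns the commanded pose from where the row before left it, along the tool's axes as they then stand; what a row does not reach is not made up. The controller multiplies each number of a shift by 0.25 m and each number of a turn by 90 degrees. A row lasts 1/12 s, in which the tool goes at most 41.7 mm and 7.16 degrees, less where a joint would pass 70% of its speed; a pose out of reach is approached as far as the arm can. A call with a number of a shift or a turn outside -1 to 1 is refused whole. A call with a gripper value outside its range is refused whole. The fingers move at their own pace and stop on an object; FORCE is the grip in N (left out, the last holds). Time passes only in rows, so rows that do not move let the fingers close. It gives the time, the measured TCP pose, the force, the opening and the grip force at its end, in the units of the state.
- robot.observe(): the state, without advancing time (a new reading comes with each control period).
- read_camera(name): name is "side" or "top" or "wrist"; returns a dict with "pixels" (400x640x3 uint8, red, green, blue), "camera_matrix" (3x3 intrinsics, pixels), "R" (3x3) and "t" (3): a world point X has camera coordinates R X + t; the wrist camera has in their place "T_tool_cam" (4x4, takes a point from camera to tool coordinates, whose origin is the TCP and whose axes are the flange's). Camera axes: x right, y down, z forward; pixel columns grow to the right and rows downward; lengths in mm; the calibration is good to about 2 mm. A picture is of the moment at which its call begins: read the wrist's pose just before it. There is no depth.
- robot.hand_in(): hands the job in; it is judged then, once.
The state is a dict: "t": time; "joint_positions": joint angles; "qvel": joint speeds; "joint_efforts": joint torques, N m; "position": TCP position; "tcp_rot": TCP orientation; "force": force on the tool from outside, world axes, zero at the start; "moment": the same for the moment, N m; "width": finger opening in mm; "finger_force": force on a finger pad.
Only numpy, scipy, OpenCV 4.12 (cv2) and the standard library are available. Lean on these libraries where they do the work, as an engineer would, in place of code of your own. Each camera call takes 0.05 s, during which the arm holds its last target. There are 200 camera calls.

## Task

The bread rolls have been moved to another warming plate. With the fingertips, gently push over the lever of the empty plate that was left on so that it snaps off (leaning away from its plate, towards the robot), and push over the lever of the plate with the rolls so that it snaps on (leaning towards its plate). Leave the third lever off, grip or lift nothing, and leave the rolls, jar and price card where they stand.

Things in the scene. Friction and masses are not known exactly. Their poses are not given: they have to be found in the camera images.
- warmer_a: One of three identical counter-top warming plates (a, b, c; they stand side by side in any order, each turned a little), screwed to the counter. Origin: on the counter, straight below its lever's pivot. Its x axis points from the lever to the plate (away from the robot), y along the switch box, z up. Steel switch box 70 mm (x) by 150 mm (y), 50 mm high, centred on the origin; behind it the plate, x = 35 to 200 mm, 150 mm wide, top 30 mm above the counter.
- plate_a (a point): Middle of the top of warmer_a's black plate, 120 mm along x from the warmer's origin, 30 mm above the counter.
- lever_a (a joint): Angle (rad) of warmer_a's toggle lever about its pivot, which lies along the warmer's y axis 45 mm above its origin. 0 = OFF: leans 0.5 rad from vertical away from the plate (towards the robot); 0.5 = upright (centre); 1.0 = ON: leans 0.5 rad towards the plate. Over-centre spring: held at either end, pushed past the upright it snaps by itself to the other end. About 2 N at the ball (up to 5 N lower on the rod) starts it; it gets lighter towards the centre.
- lever_a_tip (a point): Centre of the black ball (22 mm diameter) at the end of warmer_a's lever, 65 mm from the pivot along a 10 mm steel rod; 31 mm in front of (OFF) or behind (ON) the pivot, 102 mm above the counter at either end, 110 mm when upright.
- warmer_b: One of three identical counter-top warming plates (a, b, c; they stand side by side in any order, each turned a little), screwed to the counter. Origin: on the counter, straight below its lever's pivot. Its x axis points from the lever to the plate (away from the robot), y along the switch box, z up. Steel switch box 70 mm (x) by 150 mm (y), 50 mm high, centred on the origin; behind it the plate, x = 35 to 200 mm, 150 mm wide, top 30 mm above the counter.
- plate_b (a point): Middle of the top of warmer_b's black plate, 120 mm along x from the warmer's origin, 30 mm above the counter.
- lever_b (a joint): Angle (rad) of warmer_b's toggle lever about its pivot, which lies along the warmer's y axis 45 mm above its origin. 0 = OFF: leans 0.5 rad from vertical away from the plate (towards the robot); 0.5 = upright (centre); 1.0 = ON: leans 0.5 rad towards the plate. Over-centre spring: held at either end, pushed past the upright it snaps by itself to the other end. About 2 N at the ball (up to 5 N lower on the rod) starts it; it gets lighter towards the centre.
- lever_b_tip (a point): Centre of the black ball (22 mm diameter) at the end of warmer_b's lever, 65 mm from the pivot along a 10 mm steel rod; 31 mm in front of (OFF) or behind (ON) the pivot, 102 mm above the counter at either end, 110 mm when upright.
- warmer_c: One of three identical counter-top warming plates (a, b, c; they stand side by side in any order, each turned a little), screwed to the counter. Origin: on the counter, straight below its lever's pivot. Its x axis points from the lever to the plate (away from the robot), y along the switch box, z up. Steel switch box 70 mm (x) by 150 mm (y), 50 mm high, centred on the origin; behind it the plate, x = 35 to 200 mm, 150 mm wide, top 30 mm above the counter.
- plate_c (a point): Middle of the top of warmer_c's black plate, 120 mm along x from the warmer's origin, 30 mm above the counter.
- lever_c (a joint): Angle (rad) of warmer_c's toggle lever about its pivot, which lies along the warmer's y axis 45 mm above its origin. 0 = OFF: leans 0.5 rad from vertical away from the plate (towards the robot); 0.5 = upright (centre); 1.0 = ON: leans 0.5 rad towards the plate. Over-centre spring: held at either end, pushed past the upright it snaps by itself to the other end. About 2 N at the ball (up to 5 N lower on the rod) starts it; it gets lighter towards the centre.
- lever_c_tip (a point): Centre of the black ball (22 mm diameter) at the end of warmer_c's lever, 65 mm from the pivot along a 10 mm steel rod; 31 mm in front of (OFF) or behind (ON) the pivot, 102 mm above the counter at either end, 110 mm when upright.
- roll_1: Round bread roll, 66 mm diameter, 45 mm high, loose; it stands on one of the warming plates. Origin: centre of its underside. Both rolls are on the same plate.
- roll_2: Round bread roll, 66 mm diameter, 45 mm high, loose; it stands on one of the warming plates. Origin: centre of its underside. Both rolls are on the same plate.
- jar: Jam jar with a metal cap, 60 mm diameter, 85 mm high, loose on the counter beside the warmers. Origin: centre of its underside.
- card: Blank price card (64 mm wide, top 50 mm above the counter) on a small wooden foot 30 by 70 mm, loose on the counter beside the warmers. Origin: centre of its underside.
Mind the look-alikes: they are no part of the job. Leave any blue or purple look-alike of the roll_2 alone.

How it is judged:
By the outcome, as a careful person would: the job done as asked, in the order asked, and still so for the second after the job is handed in, with the robot touching nothing.
It also fails if it takes over 42 s, if anything falls off the work surface, if the arm or the gripper's body presses on something with over 40 N, if the wrist force passes 120 N, or if a joint passes its speed limit or range.

## Working session

There is one attempt and no reset: what is moved stays moved. The work goes in short steps, Python scripts to look and compute and a shell command to move; the robot and the scene stay as the last step left them, time stands still between calls to the robot, and variables do not carry over. Pictures are saved under pics/ and viewed, at most 10 in all, crops included, and the job is handed in when it is done.

```bash
mkdir -p pics; ls; python3 - <<'E'
from bench import robot, read_camera
import cv2,pickle
s=robot.observe();print(s)
for n in("top","side"):
    c=read_camera(n);pickle.dump(c,open(f"pics/{n}0.pkl","wb"));cv2.imwrite(f"pics/{n}0.png",c["pixels"][:,:,::-1]);print(n,c["camera_matrix"],c["R"],c["t"])
E
```

```text
pics
{'t': 0.0, 'joint_positions': array([ 1.24426140e+00,  3.08994197e-01,  1.63521711e+00,  5.66975854e-06,
        1.19972156e+00, -6.97167256e-02]), 'qvel': array([ 0.00109877, -0.00120659, -0.00017704, -0.00019451,  0.00044005,
       -0.00076491]), 'joint_efforts': array([-2.22631766e-04, -4.15241361e+01, -2.76670325e+01, -1.89595266e-04,
        1.01822914e-02, -9.15888336e-06]), 'position': array([158.52931605, 603.72968894, 247.03922716]), 'tcp_rot': array([ 1.28057437e-01,  9.91766063e-01, -1.14669638e-03, -2.32903709e-04]), 'force': array([-0.16603412, -0.36248768,  0.00120256]), 'moment': array([0.00292985, 0.00925253, 0.00911786]), 'finger_force': 0.0, 'width': 85.52536392711764}
top [[477.17587899   0.         327.41836364]
 [  0.         477.17587899 198.05832246]
 [  0.           0.           1.        ]] [[-0.02118793 -0.99972142  0.01039987]
 [-0.99063633  0.01958982 -0.13511443]
 [ 0.13487306 -0.01316528 -0.99077542]] [  -5.8325583   637.98268665 1487.72026458]
side [[397.81702943   0.         319.01739626]
 [  0.         397.81702943 198.13906715]
 [  0.           0.           1.        ]] [[ 0.94573174 -0.32434846 -0.01973694]
 [-0.19024211 -0.50341825 -0.84283925]
 [ 0.26343768  0.80085463 -0.53780336]] [-579.25305958  170.3899344  1107.85795705]
```

View pics/top0.png

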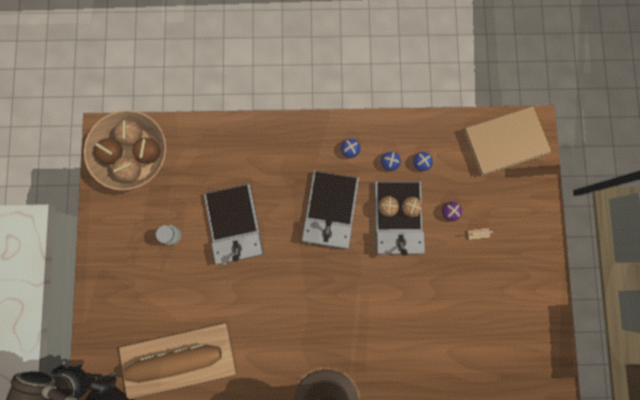

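View pics/side0.png

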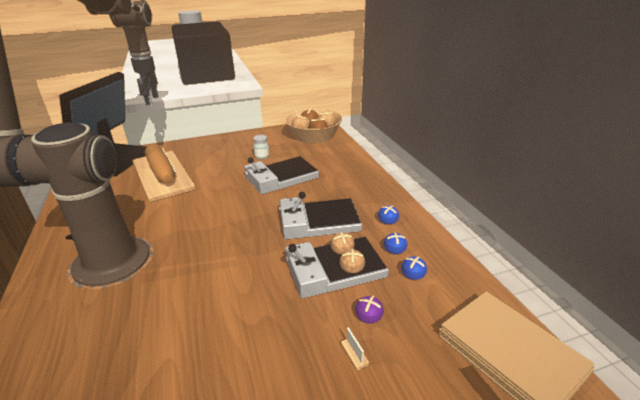

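The top view shows three warmers: left (232,225), middle (330,210) and right (400,217). The plain tan rolls at (389,206) and (412,206) are on the right one. The blue rolls at (350,148), (391,160) and (423,160) and the purple one at (452,211) are look-alikes. I'll enlarge the levers to tell which are on.

```bash
python3 - <<'E'
import cv2,numpy as np
t=cv2.imread("pics/top0.png");s=cv2.imread("pics/side0.png")
a=cv2.resize(t[165:270,195:435],(800,350),interpolation=cv2.INTER_CUBIC)
b=cv2.resize(s[150:300,240:400],(267,250),interpolation=cv2.INTER_CUBIC)
def c(x,y):return cv2.resize(s[y:y+50,x:x+53],(266,250),interpolation=cv2.INTER_CUBIC)
b=np.hstack([c(240,145),c(275,182),c(280,232)]);b=cv2.resize(b,(800,250))
cv2.imwrite("pics/crop1.png",np.vstack([a,b]))
E
```

```text
(no output)
```

View pics/crop1.png

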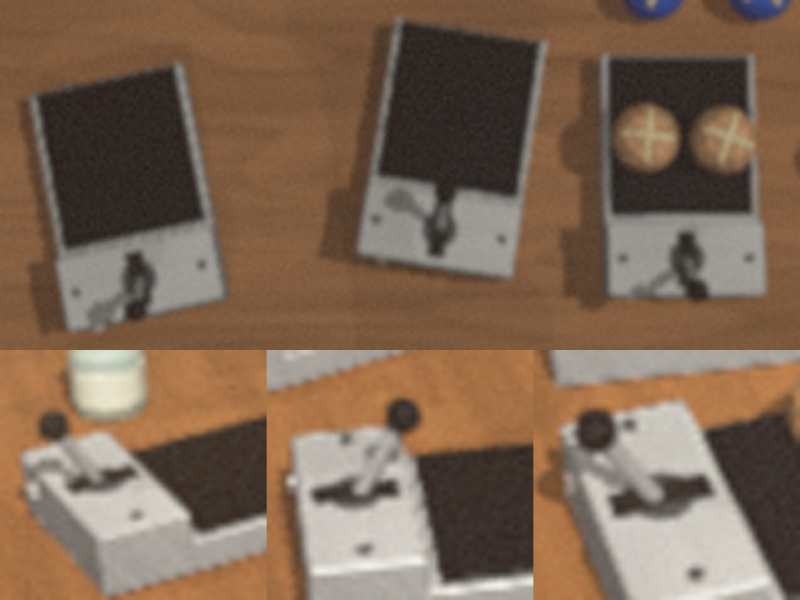

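Left lever: OFF, with its ball near the front at crop (137,308). Middle, empty: ON, with the side-view ball leaning to the plate at crop (403,415). Right, with the rolls: OFF, ball at crop (697,287). So I push the middle lever towards the robot first, then the right lever away from it, and leave the left one. The blue and purple rolls stay out of it.

```bash
cat > fit.py <<'E'
import numpy as np,pickle
from scipy.optimize import least_squares
C={n:pickle.load(open(f"pics/{n}0.pkl","rb")) for n in("top","side")}
def proj(n,X):
    c=C[n];p=(c["R"]@np.array(X).T).T+c["t"];q=(c["camera_matrix"]@p.T).T;return q[:,:2]/q[:,2:]
L=[[-35,75,50],[-35,-75,50],[35,75,50],[35,-75,50],[200,75,30],[200,-75,30]]
obs={"mid":([(358,251),(512,277),(377,177),(521,194),(398,20),(546,43)],(302.1,195.0),31),
     "right":([(608,296),(765,295),(605,215),(760,215),(602,57),(752,57)],(292.7,248.0),-31)}
for k,(c,b,bx) in obs.items():
    px=np.array(c)/(10/3)+[195,165]
    P=np.array(L+[[bx,0,102]],float)
    def W(v,P=P):
        co,s=np.cos(v[2]),np.sin(v[2]);return P@np.array([[co,s,0],[-s,co,0],[0,0,1]])+[v[0],v[1],0]
    f=lambda v:np.r_[(proj("top",W(v)[:6])-px).ravel(),proj("side",W(v)[6:])[0]-b]
    r=least_squares(f,[500,0,0]);print(k,r.x.round(3),"ball",W(r.x)[6].round(1),"top px",proj("top",W(r.x)[6:]).round(1),"res",f(r.x).round(1))
c=C["top"];print("cam",-c["R"].T@c["t"])
E
python3 fit.py; python3 - <<'E'
from bench import robot
from scipy.spatial.transform import Rotation as R
print(R.from_quat(robot.observe()["tcp_rot"]).as_matrix().round(3))
E
```

```text
mid [ 5.24615e+02 -1.67210e+01 -1.74000e-01] ball [555.1 -22.1 102. ] top px [[329.2 222.2]] res [-0.1  0.3  0.7 -0.3 -2.3  0.6  1.3  2.7 -0.4 -1.5  0.7 -1.5  0.4 -0.3]
right [ 4.91823e+02 -2.46975e+02 -1.60000e-02] ball [ 460.8 -246.5  102. ] top px [[403.6 251.6]] res [-0.3 -0.4  0.1 -0.4  0.2  1.6  0.9  1.4 -0.6 -1.2  0.4 -1.4 -0.4 -0.7]
cam [4.31231861e+02 1.25735768e+00 1.56025800e+03]
[[-0.967  0.254 -0.001]
 [ 0.254  0.967 -0.002]
 [ 0.    -0.002 -1.   ]]
```

Both fits agree with the ball positions. First I'll turn 4.7°, shut the fingers and travel at height to behind the middle lever.

```bash
python3 -m jog '[[[0,0,0,0,0,-0.052,1],[-0.1,-0.1,0,0,0,0,1],[-0.1,-0.1,0,0,0,0,1],[-0.1,-0.1,0,0,0,0,1],[-0.1,-0.1,0,0,0,0,1],[-0.1,-0.1,0,0,0,0,1],[-0.1,-0.1,0,0,0,0,1],[-0.1,-0.1,0,0,0,0,1],[-0.1,-0.1,0,0,0,0,1],[-0.1,-0.1,0,0,0,0,1],[-0.1,-0.1,0,0,0,0,1],[-0.1,-0.1,0,0,0,0,1]]]'
python3 -m jog '[[[-0.1,-0.1,0,0,0,0,1],[-0.1,-0.1,0,0,0,0,1],[-0.1,-0.1,0,0,0,0,1],[-0.1,-0.1,0,0,0,0,1],[-0.1,-0.1,0,0,0,0,1],[-0.1,-0.1,0,0,0,0,1],[-0.1,-0.1,0,0,0,0,1],[-0.1,-0.1,0,0,0,0,1],[-0.1,-0.1,0,0,0,0,1],[-0.1,-0.1,0,0,0,0,1],[0,0,0,0,0,0,1],[0,0,0,0,0,0,1]]]'
python3 - <<'E'
from bench import robot
from scipy.spatial.transform import Rotation as R
import numpy as np
s=robot.observe();M=R.from_quat(s["tcp_rot"]).as_matrix();print(M.round(3))
print("to start, units",M.T@(np.array([601.4,-30.2,105])-s["position"])/250, s["joint_positions"])
E
```

```text
t: 1.1
position: [382.0, 284.1, 248.0]
tcp_rot: [0.087, 0.996, -0.0, -0.0]
force: [0.7, 0.9, 0.1]
width: -0.2
finger_force: 0.0
t: 2.1
position: [584.6, -5.6, 247.5]
tcp_rot: [0.089, 0.996, 0.0, -0.001]
force: [-0.0, 0.9, -0.3]
width: 0.3
finger_force: 0.0
[[-0.984  0.177 -0.001]
 [ 0.177  0.984  0.   ]
 [ 0.001  0.    -1.   ]]
to start, units [-0.08441063 -0.08497255  0.56987167] [-8.40950218e-02  2.32634640e-01  1.73134646e+00  1.38601565e-04
  1.17891143e+00 -1.47659931e+00]
```

```bash
python3 -m jog '[[[-0.085,-0.085,0,0,0,0,1],[0,0,0.1,0,0,0,1],[0,0,0.1,0,0,0,1],[0,0,0.1,0,0,0,1],[0,0,0.1,0,0,0,1],[0,0,0.1,0,0,0,1],[0,0,0.07,0,0,0,1],[0,0,0,0,0,0,1],[0,0,0,0,0,0,1]]]'
python3 - <<'E'
from bench import robot, read_camera
import cv2,numpy as np
s=robot.observe();print(s["position"])
w=read_camera("wrist")["pixels"];d=read_camera("side")["pixels"]
a=cv2.resize(d[140:300,220:420],(500,400));b=cv2.resize(w,(300,188))
z=np.zeros((400,800,3),np.uint8);z[:,:500]=a;z[:188,500:]=b
cv2.imwrite("pics/p2.png",z[:,:,::-1])
E
```

```text
t: 2.85
position: [599.6, -27.3, 104.5]
tcp_rot: [0.087, 0.996, 0.0, -0.002]
force: [0.4, -0.0, 1.4]
width: -0.1
finger_force: 0.0
[599.62846474 -27.25847052 104.48882871]
```

View pics/p2.png

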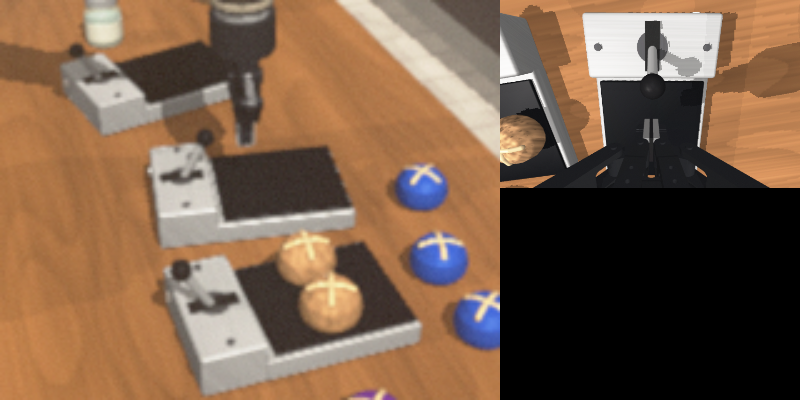

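Wrist view: the ball at (652,87) is straight ahead of the closed fingertips at (652,130). Now I push towards the robot.

```bash
python3 -m jog '[[[0.04,0,0,0,0,0,1],[0.02,0,0,0,0,0,1],[0.02,0,0,0,0,0,1],[0.02,0,0,0,0,0,1],[0.02,0,0,0,0,0,1],[0.02,0,0,0,0,0,1],[0.02,0,0,0,0,0,1],[0.02,0,0,0,0,0,1]]]'; python3 -m jog '[[[0.02,0,0,0,0,0,1],[0.02,0,0,0,0,0,1],[0.02,0,0,0,0,0,1],[0,0,0,0,0,0,1],[0,0,0,0,0,0,1]]]'
python3 - <<'E'
from bench import robot, read_camera
import cv2,numpy as np
s=robot.observe();print(s["position"])
w=read_camera("wrist")["pixels"];d=read_camera("side")["pixels"]
a=cv2.resize(d[140:300,220:420],(500,400));b=cv2.resize(w,(300,188))
z=np.zeros((400,800,3),np.uint8);z[:,:500]=a;z[:188,500:]=b
cv2.imwrite("pics/p3.png",z[:,:,::-1])
E
```

```text
t: 3.62
position: [557.8, -20.8, 106.8]
tcp_rot: [0.088, 0.996, -0.0, 0.001]
force: [1.8, -1.3, 0.8]
width: 0.5
finger_force: 0.8
t: 4.03
position: [541.0, -17.9, 104.9]
tcp_rot: [0.087, 0.996, 0.0, -0.001]
force: [0.4, 0.1, 0.3]
width: 0.1
finger_force: 0.0
[540.9589292  -17.9128729  104.93287032]
```

View pics/p3.png

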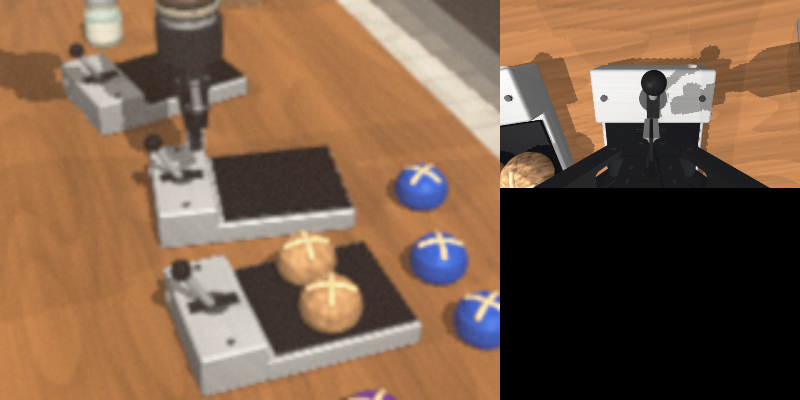

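The middle ball is now at (152,143), leaning towards the robot: OFF, and clear of the fingers. I back off, lift, turn and travel to in front of the right lever.

```bash
python3 -m jog '[[[-0.04,0,0,0,0,0,1],[0,0,-0.1,0,0,0,1],[0,0,-0.1,0,0,0,1],[0,0,-0.1,0,0,0,1],[0,0,-0.1,0,0,0,1],[0,0,-0.1,0,0,0,1],[0,0,0,0,0,-0.051,1],[0,0,0,0,0,-0.051,1]]]'
python3 -m jog '[[[0.067,-0.114,0,0,0,0,1],[0.067,-0.114,0,0,0,0,1],[0.067,-0.114,0,0,0,0,1],[0.067,-0.114,0,0,0,0,1],[0.067,-0.114,0,0,0,0,1],[0.067,-0.114,0,0,0,0,1],[0.067,-0.114,0,0,0,0,1],[0.067,-0.114,0,0,0,0,1],[0,0,0,0,0,0,1],[0,0,0,0,0,0,1]]]'
python3 - <<'E'
from bench import robot
from scipy.spatial.transform import Rotation as R
import numpy as np
s=robot.observe();M=R.from_quat(s["tcp_rot"]).as_matrix();print(M.round(3))
print("to start, units",M.T@(np.array([414,-246,105])-s["position"])/250, s["joint_positions"])
E
```

```text
t: 4.8
position: [555.1, -20.3, 233.9]
tcp_rot: [0.006, 1.0, -0.0, 0.003]
force: [-0.7, 0.7, -0.3]
width: 0.2
finger_force: 0.0
t: 5.63
position: [414.9, -247.7, 231.2]
tcp_rot: [0.009, 1.0, -0.0, 0.0]
force: [0.3, 0.0, -1.0]
width: -0.1
finger_force: 0.0
[[-1.     0.019  0.001]
 [ 0.019  1.    -0.   ]
 [-0.001 -0.    -1.   ]]
to start, units [0.00409077 0.00679469 0.50465467] [-6.28530473e-01  4.99631357e-02  1.97579060e+00  3.12165018e-04
  1.11488616e+00 -2.18061922e+00]
```

```bash
python3 -m jog '[[[0.004,0.005,0.1,0,0,0,1],[0,0,0.1,0,0,0,1],[0,0,0.1,0,0,0,1],[0,0,0.1,0,0,0,1],[0,0,0.1,0,0,0,1],[0,0,0,0,0,0,1],[0,0,0,0,0,0,1]]]'
python3 - <<'E'
from bench import robot, read_camera
import cv2,numpy as np
s=robot.observe();print(s["position"])
w=read_camera("wrist")["pixels"];d=read_camera("side")["pixels"];t=read_camera("top")["pixels"]
a=cv2.resize(d[140:300,220:420],(500,400));b=cv2.resize(w,(300,188))
z=np.zeros((400,800,3),np.uint8);z[:,:500]=a;z[:188,500:]=b;z[190:400,500:]=cv2.resize(t[180:285,300:450],(300,210))
cv2.imwrite("pics/p4.png",z[:,:,::-1])
E
```

```text
t: 6.22
position: [413.7, -243.1, 104.7]
tcp_rot: [0.007, 1.0, 0.001, -0.001]
force: [0.1, -0.7, 0.6]
width: -0.0
finger_force: 0.0
[ 413.6853622  -243.07711276  104.67731893]
```

View pics/p4.png

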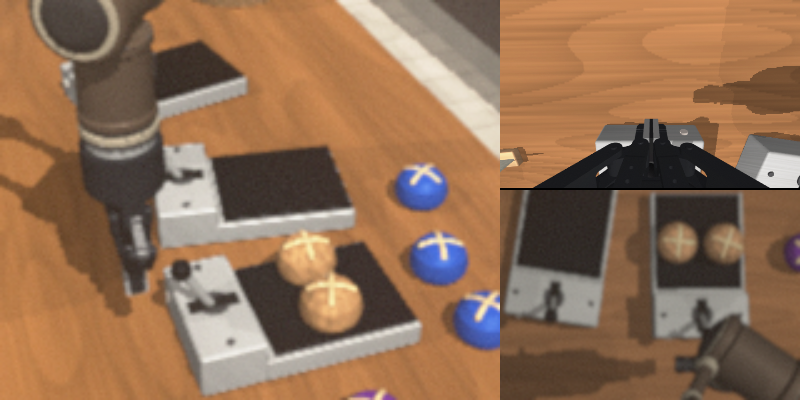

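The fingertips at side (135,290) are in front of the right ball at (181,269), and the box is centred on the fingers in the wrist view. Now I push away from the robot.

```bash
python3 -m jog '[[[-0.04,0,0,0,0,0,1],[-0.02,0,0,0,0,0,1],[-0.02,0,0,0,0,0,1],[-0.02,0,0,0,0,0,1],[-0.02,0,0,0,0,0,1],[-0.02,0,0,0,0,0,1],[-0.02,0,0,0,0,0,1],[-0.02,0,0,0,0,0,1]]]'; python3 -m jog '[[[-0.02,0,0,0,0,0,1],[-0.02,0,0,0,0,0,1],[-0.02,0,0,0,0,0,1],[0,0,0,0,0,0,1],[0,0,0,0,0,0,1]]]'
python3 - <<'E'
from bench import robot, read_camera
import cv2,numpy as np
s=robot.observe();print(s["position"])
w=read_camera("wrist")["pixels"];d=read_camera("side")["pixels"];t=read_camera("top")["pixels"]
a=cv2.resize(d[140:300,220:420],(500,400));b=cv2.resize(w,(300,188))
z=np.zeros((400,800,3),np.uint8);z[:,:500]=a;z[:188,500:]=b;z[190:400,500:]=cv2.resize(t[180:285,300:450],(300,210))
cv2.imwrite("pics/p5.png",z[:,:,::-1])
E
```

```text
t: 7.03
position: [459.6, -245.3, 105.7]
tcp_rot: [0.008, 1.0, 0.0, 0.0]
force: [-1.0, -0.3, 1.2]
width: -0.1
finger_force: 0.6
t: 7.45
position: [474.4, -245.5, 105.8]
tcp_rot: [0.007, 1.0, -0.0, 0.0]
force: [-0.4, -0.9, -0.0]
width: 0.3
finger_force: 0.0
[ 474.43927685 -245.46463236  105.75707858]
```

View pics/p5.png

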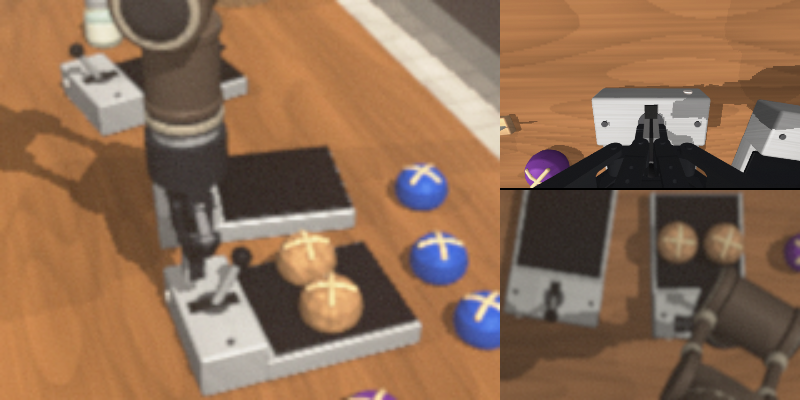

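The right lever has snapped ON, with its ball at side (241,257) leaning to the plate. I retreat, lift and check once more.

```bash
python3 -m jog '[[[0.04,0,0,0,0,0,1],[0,0,-0.1,0,0,0,1],[0,0,-0.1,0,0,0,1],[0,0,-0.1,0,0,0,1],[0,0,-0.1,0,0,0,1],[0,0,-0.1,0,0,0,1],[0.1,0,0,0,0,0,1],[0.1,0,0,0,0,0,1],[0,0,0,0,0,0,1],[0,0,0,0,0,0,1],[0,0,0,0,0,0,1]]]'
python3 - <<'E'
from bench import read_camera
import cv2,numpy as np
d=read_camera("side")["pixels"];t=read_camera("top")["pixels"]
z=np.hstack([cv2.resize(d[110:350,220:420],(400,480)),cv2.resize(t[130:280,150:490],(400,480))])
cv2.imwrite("pics/p6.png",z[:,:,::-1])
E
```

```text
t: 8.52
position: [413.7, -244.7, 230.8]
tcp_rot: [0.008, 1.0, -0.0, 0.0]
force: [0.9, 0.1, 1.2]
width: -0.3
finger_force: 0.0
```

View pics/p6.png

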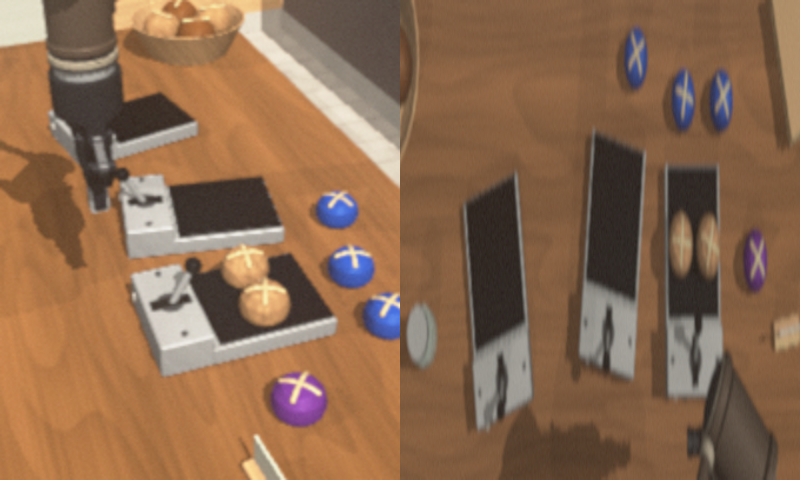

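Middle lever is OFF (side 122,175), right lever is ON (193,266) and left lever is still OFF. The rolls, jar and card stand where they were, and the arm is clear.

```bash
python3 -c "
from bench import robot;print(robot.hand_in())"
```

```text
the job is handed in; nothing more can be done
None
```

The job is handed in: the empty middle plate's lever is off, the lever of the plate with the rolls is on, the third lever is still off, and the last pictures show the rolls, jar and card where they stood.

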